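# Shut the bottle holder's gate and take off the push-and-turn safety cap

### The job

The cleaning concentrate has to be opened for dosing. Push the gate of the bottle holder shut until it snaps onto its ball catch, so that the bottle is held; then press the bottle's safety cap down, twist it anticlockwise while it is pressed until it comes free, and lift it off. Finish still holding the cap in the gripper, level and straight above the bottle's mouth, about 5 cm clear of it, so that drips fall back; leave the bottle standing in the closed holder and do not disturb the jar or the tumbler nearby.

Things in the scene. Friction and masses are not known exactly. Their poses are not given: they have to be found in the camera images.
- gate (a joint): hinge of the gate: 0 = shut, seated on the catch; grows as it swings open towards the robot (anticlockwise from above); starts at 0.5 to 1.15 rad. It turns easily and stays where it is left; over the last 0.1 rad the sprung ball of the catch resists (some 5 to 8 N at the tab), then snaps behind the gate's edge and pulls it home against its stop at 0
- gate_hinge (a point): point on the vertical hinge axis of the gate, 116 mm above the worktop, at the holder's right front corner. Its axes turn with the gate: y runs from the hinge along the gate to the free end, -x is the outer face that is pushed, z is up
- gate_tab (a point): centre of the finger tab, the raised part at the gate's free end where it is pushed: 85 mm from the hinge axis, 116 mm above the worktop; in the middle of its 4 mm thickness. Tab 30 mm wide, heights 96 to 135 mm, rolled top edge 6 mm thick. The gate is a steel sheet frame 104 mm long, heights 20 to 100 mm. Axes as gate_hinge
- holder: steel sheet bottle holder fixed to the worktop, foot plate 112 x 146 mm, cheeks 63 mm and back 101 mm high, open to its front (-x, towards the robot) where the gate closes it; the black case of the ball catch stands at its left front corner, top at 92 mm. Origin: on the worktop under the middle of the bottle's place; x points to its back, z up
- bottle: white plastic bottle, rectangular, 84 x 74 mm, 117 mm to the shoulder, 0.5 to 0.9 kg, standing loose in the holder on its 3 mm foot plate, at the start up to 5 mm too far forward (the shutting gate pushes it in). Origin: centre of its underside; z up; x to the holder's back. A flange of radius 24 mm, its top 126 mm above the underside, stops the pressed cap
- bottle_mouth (a point): centre of the mouth, the top of the neck, 144 mm above the bottle's underside; axes as the bottle
- cap: the same cap, origin at the centre of its lower edge, z up; its x points as the bottle's x while locked. Locked, it neither turns nor lifts. Pressed down by more than 4 mm (5 to 6.5 mm is right) it turns anticlockwise seen from above: free after 0.8 rad, stop at 1.4 rad, so turn it about 1.1 rad; then it lifts straight off
- cap_center (a point): centre (half-way up) of the grey ribbed push-and-turn cap on the bottle's neck: 51 mm diameter, 36 mm tall, 50 g; grip it across its diameter in its upper half (upper 15 mm solid). At rest this point is 150.5 mm above the bottle's underside, the cap's edge 6.5 mm above the flange. A spring resists the push: 5 N at first, 10 N at 4 mm, 13 N at 6.5 mm, where the cap meets the flange
- biscuit_jar: bystander: glass jar of nuts with a dark lid, 90 mm diameter, 140 mm tall, beyond the holder, to one side; origin at the centre of its underside
- steel_tumbler: bystander: brushed steel tumbler, 70 mm diameter, 120 mm tall, beyond the holder, to one side; origin at the centre of its underside
There are look-alikes about, which are no part of the job. Of the things that look like the cap, the smallest one is meant.

How it is judged:
On the way, in this order (a step that is already met when the one before it is completed fails the run):
1. the gate is shut and seated on its catch (value of joint gate below 0.02 rad), for 0.2 s.
2. the cap is pressed down on the neck (z of cap_center in the frame of bottle below 0.1468 m), for 0.05 s.
3. the cap is turned out of its lock, still on the neck (angle between the x axis of cap and the x axis of bottle, either way round above 0.6 rad and z of cap_center in the frame of bottle below 0.157 m and horizontal distance between cap_center and bottle_mouth below 0.008 m), for 0.05 s.
At the end, for the whole second after the job is handed in: The gripper holds the cap still and level (within 15 degrees), touching nothing else, its lower edge 20 to 120 mm above the mouth and its centre within 25 mm of the mouth's axis; the gate is seated (under 0.02 rad); the bottle stands upright on the holder's foot plate (value of joint gate below 0.02 rad and z of cap_center in the frame of bottle_mouth between 0.038 and 0.138 m and horizontal distance between cap_center and bottle_mouth below 0.025 m and angle between cap's own z axis and vertical below 0.26 rad and contact force between the fingers and cap above 1 N and contact force between cap and bottle below 0.05 N and linear speed of cap below 0.03 m/s and angle between bottle's own z axis and vertical below 0.06 rad and height (world z) of bottle below 0.01 m and horizontal distance between bottle and holder below 0.008 m); the arm keeps its last pose, push and grip.
It fails at once if the jar is shoved by more than 30 mm or tipped (distance of biscuit_jar from where it was at the start of the episode above 0.03 m or angle between biscuit_jar's own z axis and vertical above 0.3 rad).
It fails at once if the tumbler is shoved by more than 30 mm or tipped (distance of steel_tumbler from where it was at the start of the episode above 0.03 m or angle between steel_tumbler's own z axis and vertical above 0.3 rad).
It also fails if it takes over 58 s, if anything falls off the work surface, if the arm or the gripper's body presses on something with over 40 N, if the wrist force passes 120 N, or if a joint passes its speed limit or range.

### The arm

A 6-joint arm with a two-finger parallel gripper is mounted at the origin on the work surface; the furniture and walls round the work are solid. World frame = base frame: x ahead of the robot, y to its left, z up, the work surface at z = 0. Lengths are in m, angles in rad, forces in N, time in s.
With the tool pointing down it reaches from about 0.35 to 0.85 m from the base axis. Payload 8.1 kg.
Tool frame: the origin (TCP) lies at the centre of the arm's flange, where the gripper is bolted on; the fingertips stand 173 mm ahead of it and the grasp point (between the pads) lies 155 mm ahead of it; z points along the fingers, x is the direction in which the jaws open and shut, and the axes are right-handed (so a half turn about z gives the same grasp; the last joint's range is limited). The gripper opens to 85 mm and grips with 20 to 120 N. Pads are 22 mm wide; open, the fingers measure 114 mm over their backs; the gripper's body (76 mm by 85 mm) begins 54 mm behind the grasp point. The pads swing forward as they close: fully open they stand 13 mm farther back than shut.
Start: joints at [-1.305, 0.13, 1.488, -0, 1.523, -0.085], TCP at [0.206, -0.563, 0.405] pointing down, gripper open.
Joint ranges: [-2.96, 2.96], [-0.89, 2.26], [0.02, 2.5], [-1.34, 4.48], [0, 2.73], [-2.66, 2.66]. Speed limits (rad/s): [2.39, 2.39, 2.79, 3.14, 3.14, 3.14].

### API

Orientations are given as a unit quaternion [x, y, z, w].
In Python, from station import status, vision, finish_job gives the robot as it stands.
- The arm moves only by the tool apply_moves, never from a script. Its argument "increments" is a list that holds one entry, the list of rows, each a list of 5 numbers: the shift along the tool's x, y, z in mm, then the turn about the tool's z in degrees, then the finger opening in mm, from 0 to 85.4. In form: [[[dx, dy, dz, roll, claw], ...]]. A call has exactly 10 rows; each row shifts and turns the commanded pose from where the row before left it, along the tool's axes as they then stand; what a row does not reach is not made up. A row lasts 1/12 s, in which the tool goes at most 41.7 mm and 7.16 degrees, less where a joint would pass 70% of its speed; a pose out of reach is approached as far as the arm can. A call is refused whole if a number of a shift passes 41.7 or a number of a turn 7.16, either way. A call with a gripper value outside its range is refused whole. The fingers move at their own pace and stop on an object; "force" is the grip in N (left out, the last holds). Time passes only in rows, so rows that do not move let the fingers close, or fill a call up. It gives the time, the measured TCP pose, the force and the opening at its end, in the units of the state.
- status.get_state(): the state, without advancing time (a new reading comes with each control period).
- vision.camera(name): name is "scene" or "top" or "wrist"; returns a dict with "image" (400x640x3 uint8, blue, green, red), "z_map" (400x640 float32, m along the optical axis (not along the pixel's ray), 0 where there is no reading), "fx", "fy", "cx", "cy" (pixels), "R" (3x3) and "t" (3): a world point X has camera coordinates R X + t. Camera axes: x right, y down, z forward; pixel columns grow to the right and rows downward; lengths in m; the calibration is good to about 2 mm. A picture is of the moment at which its call begins.
- finish_job(): hands the job in, once; it reports no verdict.
The state is a dict: "t": time; "qpos": joint angles; "qvel": joint speeds; "tau": joint torques, N m; "eef_pos": TCP position; "tool_rot": TCP orientation; "force": force on the tool from outside, world axes, zero at the start; "moment": the same for the moment, N m; "finger_gap": finger opening in m.
Only numpy, scipy, OpenCV 4.12 (cv2) and the standard library are available. Lean on these libraries where they do the work, as an engineer would, in place of code of your own. Each camera call takes 0.05 s, during which the arm holds its last target. There are 200 camera calls.

## Working session

There is one attempt and no reset: what is moved stays moved. The work goes in short steps, Python scripts to look and compute and a tool call to move; the robot and the scene stay as the last step left them, time stands still between calls to the robot, and variables do not carry over. Pictures are saved under pics/ and viewed, about 8 in all and at most 12, crops included, and the job is handed in when it is done.

Besides the shell and the picture viewer there is one more tool, called in YAML: its name, and indented under it one key for each argument. apply_moves: Moves the arm, as the interface text tells. Its arguments: {"type":"object","properties":{"increments":{"type":"array","items":{"type":"array","items":{"type":"array","items":{"type":"number"}}}},"force":{"type":"number"}},"required":["increments"]}

```bash
mkdir -p pics; ls; cat > h.py <<'E'
import numpy as np, cv2
from station import status, vision, finish_job
def cam(n):
    c=vision.camera(n); np.savez(f'{n}.npz',**c); return c
def cloud(c):
    z=c['z_map']; v,u=np.mgrid[:z.shape[0],:z.shape[1]]
    P=np.stack([(u-c['cx'])/c['fx']*z,(v-c['cy'])/c['fy']*z,z],-1)
    return (P-np.array(c['t']))@np.array(c['R'])   # R^T (P-t)
E
python3 - <<'E'
from h import *
a=cam('scene');b=cam('top')
cv2.imwrite('pics/1.png',a['image']);cv2.imwrite('pics/2.png',b['image'])
print(status.get_state())
for c in(a,b): print(-c['R'].T@c['t'],c['fx'],(c['z_map']>0).mean())
E
```

```text
pics
{'t': 0.1, 'qpos': array([-1.30543806e+00,  1.31123272e-01,  1.48914095e+00, -1.17112265e-05,
        1.52301386e+00, -8.54090247e-02]), 'qvel': array([-9.52157232e-05, -9.29926617e-04, -8.72515507e-04, -2.01542679e-04,
        3.01670233e-05,  7.77127535e-04]), 'tau': array([ 8.42522004e-04, -5.70954537e+01, -5.01939332e+01, -9.25722048e-06,
        8.17513210e-03,  8.31296666e-05]), 'eef_pos': array([ 0.2061329 , -0.56326932,  0.40374277]), 'tool_rot': array([ 8.19639572e-01, -5.72878924e-01, -6.50768124e-04, -5.35445196e-04]), 'force': array([-0.91804395,  0.29838497, -0.02368825]), 'moment': array([-0.03262243,  0.01704031, -0.04369965]), 'finger_gap': 0.08522313357461338}
[-0.09604032 -0.53939841  0.55408525] 438.8358448146557 0.99591796875
[ 0.35991505 -0.01358757  1.23773507] 508.3195446077492 0.995984375
```

View pics/1.png

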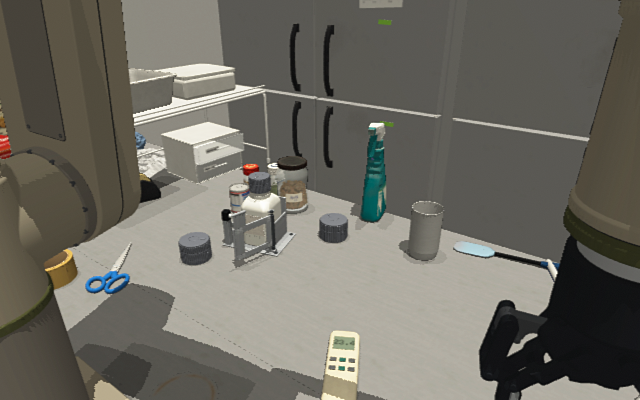

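View pics/2.png

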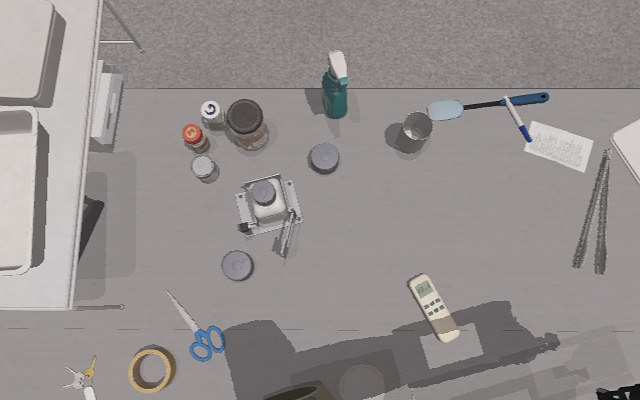

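The pictures show the holder with bottle, its cap at top-view (263,192). The gate is open, running from the hinge at about (297,212) to (284,255). The jar is at (245,120), the tumbler at (412,130), and the two larger look-alike caps lie on the table at (237,265) and (324,158). Next I'll take measurements.

```bash
python3 - <<'E'
from h import *
b=dict(np.load('top.npz'));P=cloud(b)
a=dict(np.load('scene.npz'));Q=cloud(a)
for n,(u,v) in dict(cap=(263,190),jar=(245,118),tum=(413,130),l1=(237,265),l2=(324,158),table=(350,240)).items(): print(n,P[v,u].round(4))
allp=np.vstack([P[170:270,225:315].reshape(-1,3),Q[150:290,200:310].reshape(-1,3)])
src=np.r_[np.zeros(100*90),np.ones(140*110)]
# cap top: 150.5+3+18=171.5mm
T=P[170:270,225:315].reshape(-1,3); m=T[:,2]>0.164; p=T[m]
print('captop',m.sum(),np.median(p[:,2]),cv2.minEnclosingCircle(p[:,:2].astype(np.float32)),(p.min(0)+p.max(0))/2)
# gate tab: heights 102..140 top cam, excluding bottle
for nm,C,(r0,r1,c0,c1) in(('top',P,(170,270,225,315)),('scene',Q,(150,290,200,310))):
    C=C[r0:r1,c0:c1].reshape(-1,3)
    for lo,hi in((.1,.14),(.085,.1),(.05,.085),(.02,.05)):
        m=(C[:,2]>lo)&(C[:,2]<hi); p=C[m]; print(nm,lo,hi,m.sum())
        if lo==.1 or nm=='scene':
            H=p[np.argsort(p[:,0])][:25:3]; print(H.round(3).tolist())
cv2.imwrite('pics/3.png',np.hstack([cv2.resize(b['image'][165:270,220:320],None,fx=4,fy=4,interpolation=2),cv2.resize(a['image'][160:265,200:300],None,fx=4,fy=4,interpolation=2)])) 
E
```

```text
cap [0.5897 0.1186 0.1714]
jar [0.7639 0.1679 0.1401]
tum [ 0.7831 -0.2382  0.0027]
l1 [0.4377 0.1901 0.0457]
l2 [ 0.695  -0.0121  0.0516]
table [ 0.5026 -0.0762 -0.0031]
captop 473 0.17152297157955618 ((0.48386335372924805, 0.05936310812830925), 0.14392274618148804) [0.48650813 0.06451824 0.7010267 ]
top 0.1 0.14 763
[[0.457, 0.079, 0.1], [0.459, 0.081, 0.101], [0.46, 0.08, 0.136], [0.462, 0.081, 0.134], [0.463, 0.077, 0.102], [0.465, 0.081, 0.133], [0.467, 0.078, 0.135], [0.469, 0.078, 0.135], [0.471, 0.076, 0.134]]
top 0.085 0.1 272
top 0.05 0.085 455
top 0.02 0.05 521
scene 0.1 0.14 1510
[[0.454, 0.08, 0.1], [0.457, 0.079, 0.132], [0.458, 0.079, 0.123], [0.458, 0.081, 0.108], [0.458, 0.084, 0.13], [0.459, 0.08, 0.119], [0.459, 0.078, 0.115], [0.46, 0.079, 0.136], [0.46, 0.081, 0.123]]
scene 0.085 0.1 939
[[0.454, 0.08, 0.085], [0.455, 0.08, 0.087], [0.455, 0.083, 0.091], [0.456, 0.08, 0.094], [0.457, 0.079, 0.089], [0.458, 0.077, 0.09], [0.459, 0.077, 0.094], [0.46, 0.081, 0.099], [0.461, 0.08, 0.097]]
scene 0.05 0.085 1800
[[0.43, 0.163, 0.051], [0.438, 0.169, 0.05], [0.441, 0.172, 0.05], [0.443, 0.168, 0.05], [0.447, 0.17, 0.05], [0.448, 0.177, 0.05], [0.45, 0.179, 0.051], [0.452, 0.171, 0.05], [0.454, 0.081, 0.073]]
scene 0.02 0.05 1789
[[0.424, 0.159, 0.029], [0.424, 0.16, 0.026], [0.425, 0.159, 0.021], [0.425, 0.161, 0.033], [0.427, 0.159, 0.049], [0.427, 0.157, 0.028], [0.428, 0.159, 0.022], [0.428, 0.158, 0.03], [0.429, 0.162, 0.044]]
```

View pics/3.png

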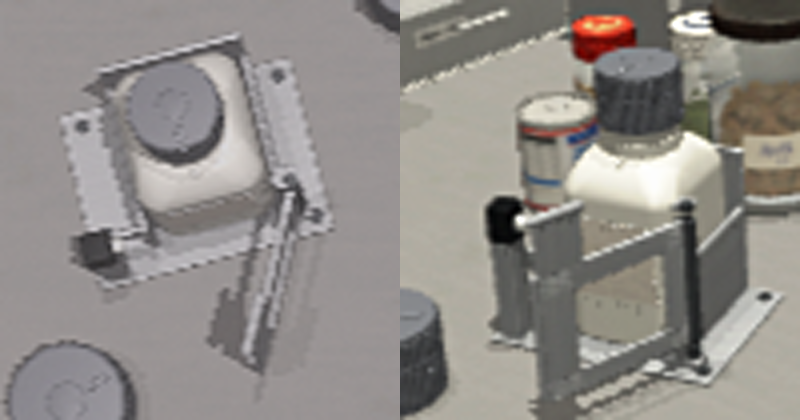

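The crop shows the holder turned about 0.23 rad anticlockwise and the gate open roughly 1.1 rad. The catch is at its left front. I'll now fit the cap, gate and holder yaw precisely.

```bash
python3 - <<'E'
from h import *
b=dict(np.load('top.npz'));P=cloud(b);a=dict(np.load('scene.npz'));Q=cloud(a)
def line(p):
    c=p.mean(0);w,v=np.linalg.eigh(np.cov((p-c).T));return c,v[:,1],w**.5
for nm,C in(('top',P),('scene',Q)):
    X=C.reshape(-1,3)
    n=(abs(X[:,0]-.59)<.06)&(abs(X[:,1]-.12)<.06)
    p=X[n&(X[:,2]>.168)&(X[:,2]<.175)]
    print(nm,'cap',len(p),cv2.minEnclosingCircle(p[:,:2].astype(np.float32)),(p.min(0)+p.max(0))/2,np.median(p[:,2]))
    g=(X[:,0]>.445)&(X[:,0]<.53)&(X[:,1]>.04)&(X[:,1]<.1)&(X[:,2]>.102)&(X[:,2]<.14)
    p=X[g]; c,d,w=line(p[:,:2]); s=(p[:,:2]-c)@d
    print(nm,'tab',len(p),c,np.arctan2(d[1],d[0]),w,c+d*s.min(),c+d*s.max(),p[:,2].max())
    g=(X[:,0]>.445)&(X[:,0]<.55)&(X[:,1]>.03)&(X[:,1]<.1)&(X[:,2]>.035)&(X[:,2]<.14)
    p=X[g]; c,d,w=line(p[:,:2]); s=(p[:,:2]-c)@d
    print(nm,'gate',len(p),c,np.arctan2(d[1],d[0]),w,c+d*s.min(),c+d*s.max())
    h=(X[:,0]>.48)&(X[:,0]<.7)&(X[:,1]>0.02)&(X[:,1]<.22)
    p=X[h&(X[:,2]>.092)&(X[:,2]<.104)&(X[:,0]>.6)]
    if len(p)>5: c,d,w=line(p[:,:2]); print(nm,'back',len(p),c,np.arctan2(d[1],d[0]),w)
# foot plate by brightness in top view
im=b['image'].astype(int);m=(im.min(2)>150)&(abs(P[...,0]-.57)<.12)&(abs(P[...,1]-.11)<.12)&(abs(P[...,2])<.012)
m=cv2.dilate(m.astype(np.uint8),np.ones((3,3)));p=P[(m>0)&(abs(P[...,2])<.012)][:,:2].astype(np.float32)
print('plate',len(p),cv2.minAreaRect(p))
# gate in top: rolled edge top & bar top
E
```

```text
top cap 384 ((0.5868624448776245, 0.11810160428285599), 0.025415044277906418) [0.58754139 0.11769688 0.17146469] 0.17143413014159942
top tab 59 [0.47725716 0.07489899] 2.9201260703173233 [0.0016044  0.01343098] [0.52798131 0.06347795] [0.45756287 0.07933335] 0.139123280945205
top gate 190 [0.49835874 0.07145577] 3.001380319534993 [0.0069075  0.03097026] [0.55053834 0.06409123] [0.45531537 0.07753085]
top back 111 [0.6301135  0.12573946] 1.726284286109703 [0.00899055 0.0273197 ]
scene cap 163 ((0.5855696797370911, 0.11826783418655396), 0.026381883770227432) [0.58580728 0.11933515 0.17116665] 0.17196180689171808
scene tab 188 [0.47189743 0.07680908] 2.9310419743904688 [0.0014701  0.00911476] [0.48873084 0.07321147] [0.4568716  0.08002037] 0.1368325412462507
scene gate 825 [0.49222949 0.07463515] 3.0324343384767425 [0.00746044 0.03310726] [0.5512429  0.06816764] [0.45279051 0.07895743]
scene back 54 [0.6277531  0.09456322] -2.839316160999351 [0.00399005 0.01515763]
plate 1459 ((0.5753301978111267, 0.12601612508296967), (0.18329977989196777, 0.24070411920547485), 82.85877990722656)
```

```bash
cat >> h.py <<'E'
def pose():
    s=status.get_state();q=s['tool_rot'];return s['eef_pos'],2*np.arctan2(q[1],q[0]),s
def plan(xyz,psi,n):
    p,y,s=pose();d=(np.array(xyz)-p)/n*1000;dy=((psi-y+np.pi)%(2*np.pi)-np.pi)/n
    print('now',p.round(4),round(y,3),'t',round(s['t'],2),'F',s['force'].round(1),'gap',round(s['finger_gap'],4),'j6',round(s['qpos'][5],2))
    for i in range(n):
        a=y+i*dy;c,q=np.cos(a),np.sin(a)
        print([round(float(v),1) for v in (d[0]*c+d[1]*q, d[0]*q-d[1]*c, -d[2], -np.degrees(dy))],end=' ')
    print()
E
python3 -c "
from h import *
plan([.461,.022,.40],-.21,20)"
```

```text
now [ 0.2061 -0.5633  0.4037] -1.22 t 0.1 F [-0.9  0.3 -0. ] gap 0.0852 j6 -0.09
[-23.1, -22.0, 0.2, -2.9] [-22.0, -23.2, 0.2, -2.9] [-20.8, -24.2, 0.2, -2.9] [-19.5, -25.3, 0.2, -2.9] [-18.2, -26.2, 0.2, -2.9] [-16.9, -27.1, 0.2, -2.9] [-15.5, -27.9, 0.2, -2.9] [-14.0, -28.7, 0.2, -2.9] [-12.6, -29.3, 0.2, -2.9] [-11.1, -29.9, 0.2, -2.9] [-9.6, -30.5, 0.2, -2.9] [-8.0, -30.9, 0.2, -2.9] [-6.4, -31.3, 0.2, -2.9] [-4.9, -31.5, 0.2, -2.9] [-3.3, -31.8, 0.2, -2.9] [-1.7, -31.9, 0.2, -2.9] [-0.0, -31.9, 0.2, -2.9] [1.6, -31.9, 0.2, -2.9] [3.2, -31.8, 0.2, -2.9] [4.8, -31.6, 0.2, -2.9]
```

apply_moves:
  increments:
    - [[-23,-22,0,-2.9,0],[-22,-23,0,-2.9,0],[-21,-24,0,-2.9,0],[-19.5,-25,0,-2.9,0],[-18,-26,0,-2.9,0],[-17,-27,0,-2.9,0],[-15.5,-28,0,-2.9,0],[-14,-28.5,0,-2.9,0],[-12.5,-29.5,0,-2.9,0],[-11,-30,0,-2.9,0]]

```text
t: 0.93
eef_pos: [0.333, -0.2696, 0.4043]
tool_rot: [0.937, -0.348, -0.0, -0.0]
force: [0.8, 0.2, -0.7]
finger_gap: -0.0002
```

apply_moves:
  increments:
    - [[-9.5,-30.5,0,-2.9,0],[-8,-31,0,-2.9,0],[-6.5,-31.5,0,-2.9,0],[-5,-31.5,0,-2.9,0],[-3,-32,0,-2.9,0],[-1.5,-32,0,-2.9,0],[0,-32,0,-2.9,0],[1.5,-32,0,-2.9,0],[3,-32,0,-2.9,0],[5,-31.5,0,-2.9,0]]

```text
t: 1.77
eef_pos: [0.4607, 0.0242, 0.4044]
tool_rot: [0.995, -0.102, -0.0, 0.0]
force: [1.3, -0.7, 0.7]
finger_gap: 0.0
```

```bash
python3 -c "
from h import *
plan([.461,.027,.282],-.21,8)
c=cam('wrist');cv2.imwrite('pics/4.png',c['image'])"
```

```text
now [0.4607 0.0242 0.4044] -0.205 t 1.77 F [ 1.3 -0.7  0.7] gap 0.0 j6 0.15
[-0.0, -0.3, 15.3, 0.0] [-0.0, -0.3, 15.3, 0.0] [-0.0, -0.3, 15.3, 0.0] [-0.0, -0.3, 15.3, 0.0] [-0.0, -0.3, 15.3, 0.0] [-0.0, -0.3, 15.3, 0.0] [-0.0, -0.3, 15.3, 0.0] [-0.0, -0.3, 15.3, 0.0]
```

View pics/4.png

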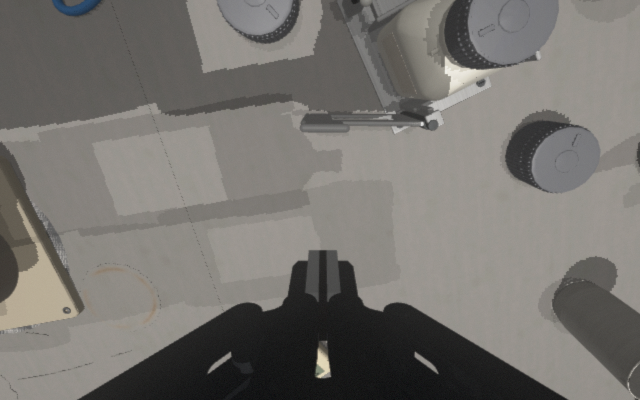

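The wrist view shows the gate parallel to the jaws' axis, with the tab at (326,125) lined up with the closed fingers at (323,255). I'll lower and approach.

apply_moves:
  increments:
    - [[0,0,15,0,0],[0,0,15,0,0],[0,0,15,0,0],[0,0,15,0,0],[0,0,15,0,0],[0,0,15,0,0],[0,0,15,0,0],[0,0,15,0,0],[0,-12,2,0,0],[0,-12,0,0,0]]

```text
t: 2.65
eef_pos: [0.4646, 0.0458, 0.2806]
tool_rot: [0.995, -0.104, -0.002, 0.0]
force: [0.3, 0.4, 0.3]
finger_gap: -0.0
```

```bash
python3 - <<'E'
from h import *
p,y,s=pose();print(p,y,s['force'])
c=cam('wrist');W=cloud(c).reshape(-1,3)
m=(W[:,2]>.11)&(W[:,2]<.14)&(W[:,0]>.44)&(W[:,0]<.5)&(W[:,1]>.06)&(W[:,1]<.1);q=W[m]
print(m.sum())
if m.sum()>20:
    k=q.mean(0);w,v=np.linalg.eigh(np.cov((q-k)[:,:2].T));d=v[:,1]*-np.sign(v[0,1]);t=(q-k)[:,:2]@d;print(k,np.arctan2(d[1],d[0]),k[:2]+d*t.min(),k[:2]+d*t.max(),w**.5)
# back / cheeks for holder yaw
m=(W[:,2]>.001)&(W[:,2]<.006)&(W[:,0]>.5)&(W[:,0]<.68)&(W[:,1]>.02)&(W[:,1]<.22)
print(m.sum())
# gate increments: hinge estimate in tool frame
H=np.array([.5547,.0589]);r=H-p[:2];print('hinge tool', r[0]*np.cos(y)+r[1]*np.sin(y), r[0]*np.sin(y)-r[1]*np.cos(y))
E
```

```text
[0.46458305 0.04584511 0.28058477] -0.20909743382464682 [0.2855593  0.43530417 0.3147827 ]
2506
[0.47379238 0.07828168 0.12792295] 2.9339402703789115 [0.49140957 0.07456992] [0.45652919 0.08191885] [0.00137644 0.00923306]
6247
hinge tool 0.08544418282105057 -0.03147674795155176
```

apply_moves:
  increments:
    - [[0,-14,0,0,0],[-0.9,-7.5,0,5,0],[-0.9,-7.5,0,5,0],[-0.9,-7.5,0,5,0],[-0.9,-7.5,0,5,0],[-0.9,-7.5,0,5,0],[-0.9,-7.5,0,5,0],[-0.9,-7.5,0,5,0],[-0.9,-7.5,0,5,0],[-0.9,-7.5,0,5,0]]

```text
t: 3.53
eef_pos: [0.4964, 0.1198, 0.2824]
tool_rot: [0.878, -0.478, -0.0, 0.0]
force: [-1.1, 0.1, -0.2]
finger_gap: -0.0004
```

```bash
python3 - <<'E'
from h import *
p,y,s=pose();print(p,y,s['force'])
c=cam('wrist');b=cam('top')
cv2.imwrite('pics/5.png',np.hstack([cv2.resize(c['image'],(400,250)),cv2.resize(b['image'][165:270,220:320],(390,250))]))
W=cloud(c).reshape(-1,3)
m=(W[:,2]>.11)&(W[:,2]<.133)&(abs(W[:,0]-p[0])<.05)&(abs(W[:,1]-p[1])<.05)
H=np.array([.5547,.0589]);r=H-p[:2];print('hinge tool', r[0]*np.cos(y)+r[1]*np.sin(y), r[0]*np.sin(y)-r[1]*np.cos(y))
E
```

```text
[0.49637409 0.11981492 0.28240082] -0.9971525450185748 [-1.06246921  0.07102203 -0.17505507]
hinge tool 0.08281746232649564 -0.015931332173302462
```

View pics/5.png

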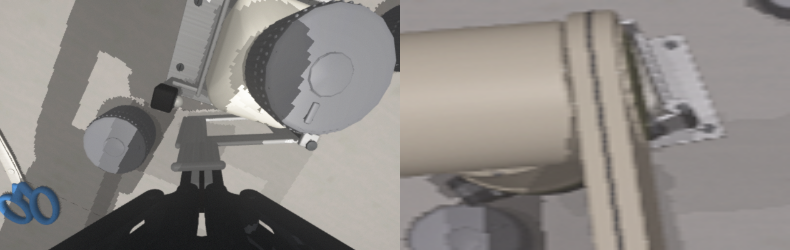

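The wrist view shows the fingers at the tab, with the gate nearly closed and the catch at (165,97). I'll continue the arc more slowly.

apply_moves:
  increments:
    - [[-0.7,-5.2,0,3.5,0],[-0.7,-5.2,0,3.5,0],[-0.7,-5.2,0,3.5,0],[-0.4,-2.2,0,1.5,0],[-0.4,-2.2,0,1.5,0],[-0.4,-2.2,0,1.5,0],[-0.4,-2.2,0,1.5,0],[-0.2,-1.5,0,1,0],[-0.2,-1.5,0,1,0],[0,0,0,0,0]]

```text
t: 4.47
eef_pos: [0.519, 0.1346, 0.2825]
tool_rot: [0.792, -0.611, -0.0, 0.0]
force: [0.5, -0.4, -0.4]
finger_gap: 0.0
```

```bash
python3 - <<'E'
from h import *
p,y,s=pose();print(p,y,s['force'])
c=cam('wrist')
cv2.imwrite('pics/6.png',c['image'])
H=np.array([.5547,.0589]);r=H-p[:2];print('hinge tool', r[0]*np.cos(y)+r[1]*np.sin(y), r[0]*np.sin(y)-r[1]*np.cos(y))
E
```

```text
[0.5190428  0.13457289 0.28248623] -1.3136012201412772 [ 0.48410078 -0.36244974 -0.38683988]
hinge tool 0.0822538841637715 -0.015235507474734369
```

View pics/6.png

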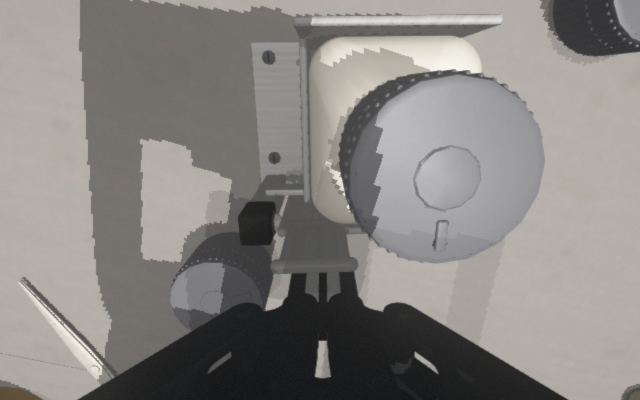

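The wrist view shows the back panel's top edge (300,20)–(500,17) parallel to the jaw axis, so the yaw is about 0.25. The tab's rolled edge (272,267)–(357,265) is also nearly parallel. There is no force yet, so I'll push on gently and watch the force.

apply_moves:
  increments:
    - [[0,-1,0,0,0],[0,-1,0,0,0],[0,-1,0,0,0],[0,-1,0,0,0],[0,0,0,0,0],[0,0,0,0,0],[0,0,0,0,0],[0,0,0,0,0],[0,0,0,0,0],[0,0,0,0,0]]

```text
t: 5.35
eef_pos: [0.5224, 0.1356, 0.2824]
tool_rot: [0.791, -0.611, -0.001, 0.002]
force: [-10.4, -3.3, 6.9]
finger_gap: 0.0004
```

```bash
cat > g.py <<'E'
from h import *
p,y,s=pose();print(p,y,'F',s['force'])
c=cam('wrist');W=cloud(c);ok=c['z_map']>0
t=W[ok];H=np.array([.5547,.0589])
def fit(m,n):
    q=t[m]
    if len(q)<15: print(n,len(q));return
    vx,vy,x0,y0=cv2.fitLine(q[:,:2].astype(np.float32),cv2.DIST_HUBER,0,.01,.01).ravel();print(n,len(q),'yaw',np.arctan2(vy,vx)%np.pi,'at',x0,y0)
th=.25;e=np.array([np.cos(th),np.sin(th)]);f=np.array([-e[1],e[0]]);u=(t[:,:2]-H)@e;v=(t[:,:2]-H)@f;z=t[:,2]
fit((z>.128)&(z<.138)&(abs(u)<.03)&(v>.065)&(v<.105),'tabtop')
fit((z>.09)&(z<.104)&(u>.07)&(u<.12)&(v>-.02)&(v<.13),'back')
m=(z>.128)&(z<.138)&(abs(u)<.03)&(v>.065)&(v<.105);print('tab u',np.median(u[m]),'v',v[m].min() if m.any() else 0,v[m].max() if m.any() else 0)
m=(z>.09)&(z<.104)&(u>.07)&(u<.12);print('back u',np.percentile(u[m],[5,50,95]))
E
python3 g.py
```

```text
[0.522364   0.1356276  0.28241649] -1.3151589365845329 F [-10.43749943  -3.34567857   6.93384313]
tabtop 1994 yaw 1.7896752 at 0.534556 0.14020176
back 3509 yaw 1.8497659 at 0.6294211 0.13709274
tab u 0.0008927728279586353 v 0.0667776388862267 0.10234643248687371
back u [0.08166456 0.09188902 0.09477952]
```

apply_moves:
  increments:
    - [[0,-1,0,0,0],[0,0,0,0,0],[0,-1,0,0,0],[0,0,0,0,0],[0,0,0,0,0],[0,0,0,0,0],[0,0,0,0,0],[0,0,0,0,0],[0,0,0,0,0],[0,0,0,0,0]]

```text
t: 6.23
eef_pos: [0.5233, 0.1359, 0.2823]
tool_rot: [0.792, -0.611, -0.002, 0.003]
force: [-20.2, -6.2, 13.8]
finger_gap: 0.0001
```

```bash
python3 g.py
```

```text
[0.52330095 0.13590998 0.2822881 ] -1.3150323656363796 F [-20.19232515  -6.23740992  13.84130742]
tabtop 1982 yaw 1.799555 at 0.5346137 0.14077047
back 3510 yaw 1.8406267 at 0.6323931 0.1268776
tab u 0.0009841748193750214 v 0.06678567640044851 0.1024122591911261
back u [0.08181618 0.09187721 0.09473015]
```

The force rises stiffly to 21 N with no further travel, well above the catch's 5–8 N, so the gate is against its stop. I'll back off, lift and re-measure.

apply_moves:
  increments:
    - [[0,5,0,0,0],[0,8,0,0,0],[0,10,0,0,0],[0,10,-5,0,0],[0,0,-20,0,0],[0,0,-30,0,85],[0,0,-30,0,85],[0,0,-30,0,85],[0,0,-10,0,85],[0,0,0,0,85]]

```text
t: 7.12
eef_pos: [0.4941, 0.1283, 0.4118]
tool_rot: [0.791, -0.611, 0.003, -0.003]
force: [0.8, 0.7, -0.3]
finger_gap: 0.0604
```

```bash
python3 g.py; python3 - <<'E'
from h import *
b=cam('wrist');cv2.imwrite('pics/7.png',b['image']);a=cam('scene')
for nm in('wrist','scene'):
    X=cloud(dict(np.load(nm+'.npz'))).reshape(-1,3)
    n=(abs(X[:,0]-.59)<.06)&(abs(X[:,1]-.12)<.06)
    p=X[n&(X[:,2]>.168)&(X[:,2]<.176)]
    print(nm,'cap',len(p),cv2.minEnclosingCircle(p[:,:2].astype(np.float32)),(p.min(0)+p.max(0))/2,np.median(p[:,2]))
E
```

```text
[0.49409844 0.12833191 0.41182205] -1.3154708759526736 F [ 0.77527023  0.70132062 -0.28651141]
tabtop 373 yaw 1.8533094 at 0.53465056 0.14105591
back 1083 yaw 1.8428684 at 0.62817657 0.14147723
tab u 0.0010861218051062993 v 0.06716906226007666 0.10248609885865126
back u [0.08072996 0.09179185 0.09468393]
wrist cap 5900 ((0.5865949392318726, 0.11915726959705353), 0.02560562454164028) [0.58651027 0.11915241 0.17100651] 0.1713269054598341
scene cap 166 ((0.5840178728103638, 0.11773087829351425), 0.026315933093428612) [0.58491496 0.11900583 0.1711893 ] 0.17181453850683615
```

View pics/7.png

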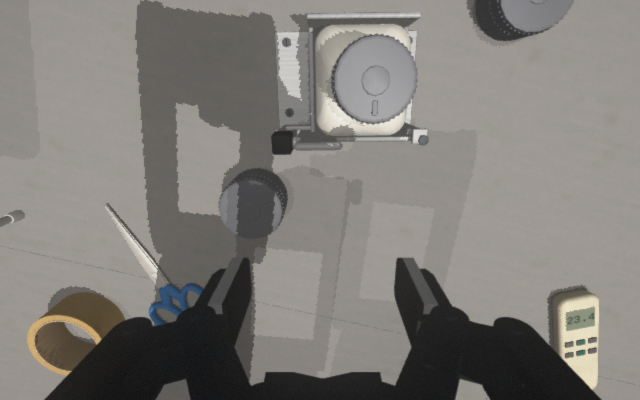

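The wrist view shows the gate shut along the holder's front, with the tab at (318,145) beside the catch at (283,142) and the hinge at (422,139). It stayed there after I backed off. The cap is at (375,80), centred at about (0.5866, 0.1190). Next I'll move over the cap.

```bash
python3 -c "
from h import *
plan([.5866,.1190,.40],-1.315,6)"
```

```text
now [0.493  0.1281 0.4062] -1.316 t 7.27 F [ 0.  -0.5 -0.9] gap 0.081 j6 1.47
[5.4, -14.7, 1.0, -0.0] [5.4, -14.7, 1.0, -0.0] [5.4, -14.7, 1.0, -0.0] [5.4, -14.7, 1.0, -0.0] [5.4, -14.7, 1.0, -0.0] [5.4, -14.7, 1.0, -0.0]
```

apply_moves:
  increments:
    - [[5.4,-14.7,1,0,85],[5.4,-14.7,1,0,85],[5.4,-14.7,1,0,85],[5.4,-14.7,1,0,85],[5.4,-14.7,1,0,85],[5.4,-14.7,1,0,85],[0,0,0,0,85],[0,0,0,0,85],[0,0,0,0,85],[0,0,0,0,85]]

```text
t: 8.1
eef_pos: [0.5861, 0.1192, 0.4009]
tool_rot: [0.791, -0.611, -0.001, 0.0]
force: [-0.5, 0.3, 0.5]
finger_gap: 0.085
```

```bash
python3 - <<'E'
from h import *
plan([.5866,.1190,.315],-1.315,7)
X=cloud(cam('wrist')).reshape(-1,3);p=X[(abs(X[:,0]-.59)<.06)&(abs(X[:,1]-.12)<.06)&(X[:,2]>.168)&(X[:,2]<.176)]
print(len(p),cv2.minEnclosingCircle(p[:,:2].astype(np.float32)))
E
```

```text
now [0.5861 0.1192 0.4009] -1.316 t 8.1 F [-0.5  0.3  0.5] gap 0.085 j6 1.43
[0.0, -0.1, 12.3, -0.0] [0.0, -0.1, 12.3, -0.0] [0.0, -0.1, 12.3, -0.0] [0.0, -0.1, 12.3, -0.0] [0.0, -0.1, 12.3, -0.0] [0.0, -0.1, 12.3, -0.0] [0.0, -0.1, 12.3, -0.0] 
4285 ((0.5869969129562378, 0.11898879706859589), 0.02572624385356903)
```

Centred over the cap; descend and grip.

apply_moves:
  increments:
    - [[0,-0.5,12.3,0,85],[0,0,12.3,0,85],[0,0,12.3,0,85],[0,0,12.3,0,85],[0,0,12.3,0,85],[0,0,12.3,0,85],[0,0,12.3,0,85],[0,0,0,0,70],[0,0,0,0,60],[0,0,0,0,60]]
  force: 60

```text
t: 8.98
eef_pos: [0.5876, 0.1192, 0.316]
tool_rot: [0.791, -0.612, 0.0, -0.0]
force: [0.3, -0.0, 0.7]
finger_gap: 0.0601
```

apply_moves:
  increments:
    - [[0,0,0,0,55],[0,0,0,0,52],[0,0,0,0,50],[0,0,0,0,48],[0,0,0,0,40],[0,0,0,0,40],[0,0,0,0,40],[0,0,0,0,40],[0,0,0,0,40],[0,0,0,0,40]]
  force: 80

```text
t: 9.82
eef_pos: [0.5877, 0.1195, 0.3166]
tool_rot: [0.791, -0.611, 0.001, -0.001]
force: [0.1, 3.7, 5.6]
finger_gap: 0.0492
```

```bash
python3 - <<'E'
from h import *
p,y,s=pose();print(p,y,s['force'],s['moment'],s['finger_gap'])
c=cam('wrist');a=cam('scene')
cv2.imwrite('pics/8.png',np.hstack([cv2.resize(c['image'],(400,250)),cv2.resize(a['image'][130:270,190:330],(390,250))]))
E
```

```text
[0.58767387 0.11952933 0.3165653 ] -1.3157430197915727 [0.1123203  3.65552908 5.55851294] [0.51720576 0.05070562 0.0239972 ] 0.049156815120260884
```

View pics/8.png

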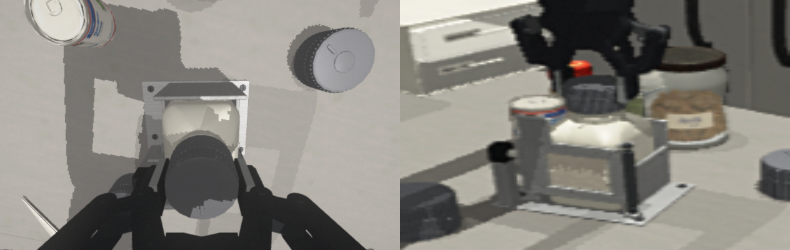

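The cap is gripped (gap 49 mm), with the gate shut in both views. I'll press.

apply_moves:
  increments:
    - [[0,0,1,0,40],[0,0,1,0,40],[0,0,1,0,40],[0,0,1,0,40],[0,0,1,0,40],[0,0,1,0,40],[0,0,0,0,40],[0,0,0,0,40],[0,0,0,0,40],[0,0,0,0,40]]
  force: 90

```text
t: 10.75
eef_pos: [0.5877, 0.1197, 0.3116]
tool_rot: [0.791, -0.611, 0.001, -0.001]
force: [-3.5, 3.9, 11.9]
finger_gap: 0.0485
```

apply_moves:
  increments:
    - [[0,0,0.8,0,40],[0,0,0,-3,40],[0,0,0,-4,40],[0,0,0,-4,40],[0,0,0,-4,40],[0,0,0,-4,40],[0,0,0,-4,40],[0,0,0,-4,40],[0,0,0,-4,40],[0,0,0,-4,40]]

```text
t: 11.58
eef_pos: [0.5881, 0.1197, 0.3112]
tool_rot: [0.939, -0.344, 0.002, -0.001]
force: [-2.2, 4.2, 11.5]
finger_gap: 0.0486
```

```bash
python3 - <<'E'
from h import *
p,y,s=pose();print(p,y,s['force'],s['moment'],s['finger_gap'])
E
```

```text
[0.58811578 0.11967604 0.31122241] -0.7015741342548124 [-2.23722676  4.22884182 11.51061902] [ 0.55730504  0.3364403  -0.154868  ] 0.048574882257417566
```

apply_moves:
  increments:
    - [[0,0,0,-4,40],[0,0,0,-4,40],[0,0,0,-4,40],[0,0,0,-4,40],[0,0,0,-4,40],[0,0,0,-4,40],[0,0,0,-4,40],[0,0,0,0,40],[0,0,0,0,40],[0,0,0,0,40]]

```text
t: 12.42
eef_pos: [0.5878, 0.1198, 0.311]
tool_rot: [0.994, -0.108, 0.001, -0.001]
force: [-3.1, 3.7, 12.5]
finger_gap: 0.0487
```

```bash
python3 - <<'E'
from h import *
p,y,s=pose();print(p,y,s['force'],s['moment'],s['finger_gap'])
E
```

```text
[0.58784644 0.11976003 0.3110328 ] -0.21591812597761437 [-3.12030552  3.73055751 12.52131856] [0.65276514 0.55413681 0.12588046] 0.04868301126479757
```

Turned 63° with a low moment throughout. I'll lift slowly at first.

apply_moves:
  increments:
    - [[0,0,-1,0,40],[0,0,-1,0,40],[0,0,-2,0,40],[0,0,-2,0,40],[0,0,-2,0,40],[0,0,-2,0,40],[0,0,-2,0,40],[0,0,-2,0,40],[0,0,0,0,40],[0,0,0,0,40]]

```text
t: 13.25
eef_pos: [0.587, 0.1191, 0.3222]
tool_rot: [0.994, -0.108, -0.001, 0.0]
force: [-0.1, 1.3, 0.7]
finger_gap: 0.0484
```

apply_moves:
  increments:
    - [[0,0,-4,0,40],[0,0,-6,0,40],[0,0,-6,0,40],[0,0,-6,0,40],[0,0,-7,0,40],[0,0,-7,0,40],[0,0,-7,0,40],[0,0,-7,0,40],[0,0,-5,0,40],[0,0,-2,0,40]]

```text
t: 14.08
eef_pos: [0.5876, 0.1192, 0.3812]
tool_rot: [0.994, -0.108, 0.001, -0.0]
force: [-0.2, 0.2, -0.0]
finger_gap: 0.0483
```

apply_moves:
  increments:
    - [[0,0,0,0,40],[0,0,0,0,40],[0,0,0,0,40],[0,0,0,0,40],[0,0,0,0,40],[0,0,0,0,40],[0,0,0,0,40],[0,0,0,0,40],[0,0,0,0,40],[0,0,0,0,40]]

```text
t: 14.92
eef_pos: [0.5873, 0.1192, 0.3798]
tool_rot: [0.994, -0.108, 0.0, -0.0]
force: [0.6, 0.6, -0.3]
finger_gap: 0.0482
```

```bash
python3 - <<'E'
from h import *
p,y,s=pose();print(p,y,s['force'],s['moment'],s['finger_gap'])
c=cam('wrist');a=cam('scene')
cv2.imwrite('pics/9.png',np.hstack([cv2.resize(c['image'],(400,300)),cv2.resize(a['image'][90:270,190:330],(390,500))[:300]])) if 0 else cv2.imwrite('pics/9.png',np.hstack([cv2.resize(c['image'],(400,400)),cv2.resize(a['image'][120:270,190:340],(400,400))]))
X=cloud(a)[...].reshape(-1,3)
n=(abs(X[:,0]-.59)<.035)&(abs(X[:,1]-.12)<.035)
for lo in np.arange(.12,.26,.008):
    q=X[n&(X[:,2]>lo)&(X[:,2]<lo+.008)]
    if len(q)>3: print(round(lo,3),len(q),q.min(0)[:2].round(3),q.max(0)[:2].round(3))
E
```

```text
[0.58734423 0.11920245 0.37982883] -0.21645700062712145 [ 0.56386859  0.64359415 -0.29720434] [ 0.0062347   0.00732075 -0.0057961 ] 0.04816327354766803
0.12 83 [0.556 0.091] [0.602 0.134]
0.128 92 [0.561 0.096] [0.608 0.142]
0.136 55 [0.565 0.101] [0.604 0.138]
0.144 66 [0.569 0.104] [0.599 0.132]
0.192 14 [0.563 0.092] [0.607 0.132]
0.2 73 [0.561 0.091] [0.605 0.128]
0.208 80 [0.556 0.092] [0.614 0.137]
0.216 78 [0.555 0.091] [0.621 0.122]
0.224 92 [0.556 0.092] [0.624 0.123]
0.232 163 [0.555 0.091] [0.623 0.139]
0.24 44 [0.556 0.101] [0.622 0.125]
0.248 34 [0.556 0.099] [0.623 0.123]
0.256 55 [0.555 0.099] [0.625 0.136]
```

View pics/9.png

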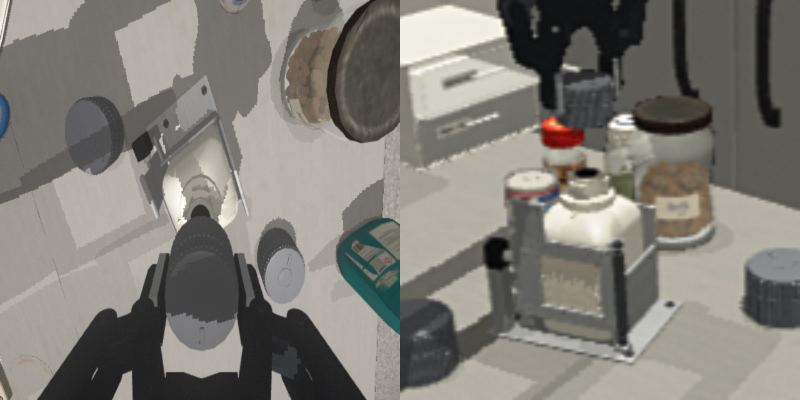

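The view shows the cap free in the jaws above the open mouth, the bottle standing, and the gate shut. The cap may be slightly tilted, so I'll fit its top plane from the wrist depth.

```bash
python3 - <<'E'
from h import *
X=cloud(dict(np.load('wrist.npz'))).reshape(-1,3)
m=(np.hypot(X[:,0]-.587,X[:,1]-.119)<.028)&(X[:,2]>.19)&(X[:,2]<.25);q=X[m];print(len(q),np.histogram(q[:,2],12))
best=0;r=np.random.default_rng(0)
for _ in range(600):
    a=q[r.choice(len(q),3,0)];n=np.cross(a[1]-a[0],a[2]-a[0]);l=np.linalg.norm(n)
    if l<1e-6: continue
    n/=l
    if abs(n[2])<.8: continue
    k=abs((q-a[0])@n)<.0012
    if k.sum()>best:best=k.sum();K=k
t=q[K];c=t.mean(0);n=np.linalg.svd(t-c,full_matrices=0)[2][2];n*=np.sign(n[2])
print('top',best,c,n,np.degrees(np.arccos(n[2])),t.min(0),t.max(0))
# scene: side surface lower edge
a=dict(np.load('scene.npz'));S=cloud(a).reshape(-1,3)
s=S[(np.hypot(S[:,0]-.587,S[:,1]-.119)<.03)&(S[:,2]>.18)&(S[:,2]<.23)]
w=np.array([-.096,-.539])-np.array([.587,.119]);w/=np.linalg.norm(w);l=(s[:,:2]-[.587,.119])@[-w[1],w[0]]
for b in np.arange(-.025,.025,.008):
    z=s[(l>b)&(l<b+.008)]
    if len(z): print(round(b,3),len(z),z[:,2].min())
E
```

```text
14555 (array([ 196,  297,  337,  420,  511,  461,  556, 1003, 9539,  290,  322,
        623]), array([0.19704022, 0.20145074, 0.20586126, 0.21027178, 0.2146823 ,
       0.21909282, 0.22350334, 0.22791386, 0.23232438, 0.23673491,
       0.24114543, 0.24555595, 0.24996647]))
top 8972 [0.58790466 0.11837676 0.23384342] [0.00479176 0.00291692 0.99998427] 0.32141709234261673 [0.56180757 0.09258217 0.2325424 ] [0.61445623 0.14147029 0.23518077]
-0.025 19 0.19973166273091358
-0.017 47 0.19881300647957748
-0.009 50 0.19800455603184516
-0.001 49 0.19997624542562656
0.007 45 0.19780643116751076
0.015 48 0.19975205682158106
0.023 25 0.19839480639432527
```

```bash
python3 -c "
from h import *
print(finish_job())"
```

```text
the job is handed in; nothing more can be done
None
```

The cap is off and held in the gripper above the bottle, and the job is handed in; it finished at about 15 s of the 58 s, and no verdict was reported.

- **Gate:** I pushed the tab round its arc with the closed fingers, up to about 21 N against the stop. The snap itself was not seen directly. I take it as seated because the push force went well past the catch's 5–8 N with no further travel, and the tab stayed put after I backed off.
- **Cap:** I gripped it at 80–90 N, pressed it about 5 to 6 mm down (about 12 N) and turned it 63° anticlockwise. The moment stayed low, so it turned with the gripper, and it then lifted off cleanly.
- **Last checks:**
  - The cap is level to 0.3°, with its lower edge about 51 mm above the mouth and its centre within about 2 mm of where the cap sat before.
  - The grip gap is 48 mm and the outside force is near zero.
  - In the last picture the gate is shut and the bottle is standing. The arm never went near the jar or the tumbler, but I did not re-measure their positions.
- **Disagreements:** Yaw readings from the camera depth varied by about 0.05 rad between fits. In the last scene picture the cap looked slightly tilted, but the plane fitted to its top showed it level.

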